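# Take out the spent filter, close its bay and hold the panel on its seal

## Robot

A 7-joint arm with a two-finger parallel gripper is mounted at the origin on the work surface. World frame = base frame: x ahead of the robot, y to its left, z up, the work surface at z = 0. Lengths are in m, angles in rad, forces in N, time in s.
With the tool pointing down it reaches from about 0.4 to 0.9 m from the base axis. Payload 5.6 kg.
Tool frame: the origin (TCP) lies midway between the tips of the shut fingers; the grasp point (between the pads) lies 19 mm behind it; z points along the fingers, y is the line along which they close (so a half turn about z gives the same grasp; the last joint's range is limited). The gripper opens to 92 mm and grips with 3 to 60 N. Pads are 20 mm wide; open, the fingers measure 128 mm over their backs; the gripper's body (75 mm by 189 mm) begins 69 mm behind the grasp point.
Start: joints at [1.093, 0.468, -0.012, 1.603, 0.006, 1.071, -0.056], TCP at [0.274, -0.59, 0.215] pointing down, gripper open.
Joint ranges: [-2.53, 2.53], [-0.31, 2.02], [-1.57, 1.55], [0.28, 2.44], [-1.29, 4.43], [0.15, 1.84], [-2.92, 2.92]. Speed limits (rad/s): [2.57, 2.57, 3.14, 3.14, 3.14, 3.14, 3.14].

## Interface

Orientations are given as a 3x3 rotation matrix whose columns are the frame's x, y, z axes.
In Python, from station import env, camrig, claw gives the robot as it stands (env), with the cameras (camrig) and the gripper (claw). Calls block until the motion is done:
- env.reach(position, orientation): joint-space move of the TCP to a pose.
- env.movel(position, frame=None, rate=0.15): straight line of the TCP; frame=None keeps the orientation; rate is the mean speed in m/s.
- env.goto_joints(angles): joint-space move.
- claw.release() and claw.grasp(squeeze=None): open the fingers fully, or close them until they stop; squeeze is the grip in N (None keeps the last).
- env.pause(seconds).
- env.inverse_kinematics(position, orientation): joint angles nearest the present ones, or None.
- camrig.read_camera(name): name is "scene" or "top" or "wrist"; returns (picture, depth): 480x640x3 uint8, red, green, blue; 480x640 float32, m along the optical axis (not along the pixel's ray), 0 where there is no reading.
- camrig.camera_info(name): a dict with "intrinsics" (3x3 intrinsics, pixels), "eye" and "rotation" of the camera in the world; the wrist camera has in their place "T_tool_cam" (4x4, takes a point from camera to tool coordinates, whose origin is the TCP and whose axes are the flange's). Camera axes: x right, y up, looking along -z (the intrinsics and any distortion apply to the point x, -y, -z); pixel columns grow to the right and rows downward; lengths in m; the calibration is good to about 2 mm. The wrist camera is an equidistant fisheye: a pixel r from the principal point sees the ray r / f radians off the axis. A picture is of the moment at which its call begins: read the wrist's pose just before it. camera_info takes no time and is no camera call.
A pose or a line that the arm cannot do raises env.PlanningError and nothing moves.
- env.finish_job(): hands the job in; it is judged then, once.
Readings, each from a call of its own:
- env.read_t(): time.
- env.read_joint_positions(): joint angles.
- env.read_joint_velocities(): joint speeds.
- env.read_tau(): joint torques, N m.
- env.read_ee_pos(): TCP position.
- env.read_tcp_rot(): TCP orientation.
- env.read_wrist_force(): force on the tool from outside, world axes, zero at the start.
- env.read_moment(): the same for the moment, N m.
- env.read_gripper_width(): finger opening in m.
- env.read_grasp_force(): force on a finger pad.
Only numpy, scipy, OpenCV 4.12 (cv2) and the standard library are available. Lean on these libraries where they do the work, as an engineer would, in place of code of your own. Each camera call takes 0.05 s, during which the arm holds its last target. There are 200 camera calls.

## Task

Unlock the spent filter in the open bay of the white filter unit by turning it anticlockwise, lift it out and stand it upright in the steel discard tray. Then swing the bay's access panel shut, turn the panel's quarter-turn fastener clockwise until its slot lines up with the marks on the panel, and press the panel fully down against the frame. Finish while still holding the panel pressed down, and leave everything else on the bench where it is.

Things in the scene. Friction and masses are not known exactly. Their poses are not given: they have to be found in the camera images.
- unit: White filter unit, fixed, 130 mm (x) by 250 mm (y). Origin: on the bench below the centre of its open square bay (130 mm outside, 118 mm inside, rim 75 mm high, floor 15 mm above the bench). Beside the bay at +y (65 to 185 mm) is a block 72 mm high with a dark display.
- socket (a point): Centre of the bay floor, axes as the unit's. Round it a collar 62 mm across, 18 mm high, and two bayonet hooks at +x and -x; their lips (32 to 47 mm from the centre, 24 mm wide, top 38 mm above this floor) lie over the filter's lugs.
- filter: Spent filter, white plastic, 0.09 kg, loose in the socket. Origin: centre of its underside. Body 48 mm across, 28 mm high; two lugs along its x (74 mm tip to tip, 10 mm wide, 22 to 28 mm up). Locked at yaw 0 (a stop) to 0.65 rad from the unit's; starts at 0 to 0.3. Turned anticlockwise from above (+yaw) to 1.0 to 1.57 rad from the unit's, it lifts straight out. Little friction.
- filter_grip (a point): Centre of the filter's bar grip, 42 mm above its underside, axes as the filter's. The bar is 42 mm along x, 14 mm along y and stands 28 to 56 mm above the filter's underside; its top is 4 mm below the bay's rim.
- tray: Shallow steel discard tray, fixed, 170 mm (x) by 200 mm (y), walls 4 mm thick and 35 mm high, floor 4 mm thick. Origin: centre of its underside. A small vial stands near its +x -y corner; the middle and the +y half are free.
- panel_swing (a joint): Swing of the access panel (rad): 0 = shut, level over the bay; 1.57 = upright; 2.15 = leaning out over the block, its stop. Starts at 1.8 to 2.1. Its stiff hinge (0.2 N m) keeps it where it is left: push it all the way down. Panel: aluminium plate 130 by 130 by 6 mm, fastener at its centre, free edge 134 mm from the hinge line.
- panel_hinge (a point): Middle of the panel's hinge line, 82 mm above the bench, 69 mm to +y of the bay's centre; the line runs along the unit's x, axes as the unit's. Shut, the panel reaches from here to the unit's -y, its underside at this height (7 mm above the rim, a rubber seal between), its outer face 6 mm higher.
- panel_press (a joint): How far the panel is pressed down towards the frame (m): 0 = floating on its sprung seal, 0.006 = fully down, at its stop. It springs back when let go: about 4 N starts it, about 9.5 N brings it fully down.
- fastener (a joint): Turn of the quarter-turn fastener (rad), growing clockwise seen from above with the panel shut. At 0 its wing and slot lie along the unit's x; at 1.57 along the unit's y, in line with the two dark dashes on the panel: aligned. Starts at 0.15 to 0.5, can be overturned to 2.2, stays where it is left (0.06 N m).
- fastener_grip (a point): Grip point on the fastener's axis, 26 mm above the panel's outer face, 69 mm from the hinge line. x: along the wing, z: out of the panel. Steel disc 42 mm across, 8 mm high; on it the wing, 40 mm long, 12 mm wide, 8 to 33 mm above the panel, with a dark slot along its top.
- vial: Bystander: amber vial 28 mm across, 50 mm high, standing in the tray near its +x -y corner. Origin under its centre.
- bottle: Bystander: amber reagent bottle with a blue cap, 66 mm across, 120 mm high. Origin under its centre.
- beaker: Bystander: white plastic beaker 100 mm across, 120 mm high. Origin under its centre.
- plate: Bystander: clear well plate 127 by 85 by 14 mm, lying flat. Origin under its centre.
- tipbox: Bystander: grey tip box 120 by 80 by 70 mm. Origin under its centre.
- pen: Bystander: white marker with a black cap, 140 mm long, 15 mm thick, lying flat. Origin under it, 50 mm from its rear end, x along it.
- pipette: Bystander: white and grey multichannel pipette lying flat, 220 by 100 by 30 mm, x along it.

How it is judged:
On the way, in this order (a step that is already met when the one before it is completed fails the run):
1. the filter stands upright in the tray, released (x of filter in the frame of tray between -0.065 and 0.065 m and y of filter in the frame of tray between -0.08 and 0.08 m and z of filter in the frame of tray below 0.012 m and angle between filter's own z axis and vertical below 0.2 rad and linear speed of filter below 0.03 m/s and contact force between the fingers and filter below 0.1 N), for 0.2 s.
2. the panel is swung shut (value of joint panel_swing below 0.04 rad), for 0.1 s.
3. the fastener's slot lines up with the marks, panel shut (value of joint panel_swing below 0.04 rad and value of joint fastener between 1.43 and 1.71 rad), for 0.2 s.
At the end, for the whole second after the job is handed in: The filter stands upright (within 0.2 rad) and still inside the tray, released; the panel is shut (within 0.04 rad), its fastener's slot is within 0.14 rad of the marks, and the fingers hold the panel or its fastener down with more than 4 N, at least 4.5 of its 6 mm pressed (all of step 1 and all of step 3 and value of joint panel_press above 0.0045 m and contact force between the fingers and panel_press above 4 N and velocity of joint fastener between -0.1 and 0.1 rad/s); the arm keeps its last pose, push and grip.
It fails at once if the vial, bottle or beaker is moved more than 40 mm or knocked over (distance of any of vial, bottle, beaker from where it was at the start of the episode above 0.04 m or angle between any of vial, bottle, beaker's own z axis and vertical above 0.5 rad).
It fails at once if the well plate, tip box, marker or pipette is moved more than 40 mm or tipped over (distance of any of plate, tipbox, pen, pipette from where it was at the start of the episode above 0.04 m or angle between any of plate, tipbox, pen, pipette's own z axis and vertical above 0.5 rad).
It also fails if it takes over 72 s, if anything falls off the work surface, if the arm or the gripper's body presses on something with over 40 N, if the wrist force passes 120 N, or if a joint passes its speed limit or range.

## Working session

There is one attempt and no reset: what is moved stays moved. The work goes in short steps, each a Python script; the robot and the scene stay as the last script left them, time stands still between calls to the robot, and variables do not carry over. Pictures are saved under pics/ and viewed, at most 10 in all, crops included, and the job is handed in when it is done.

```bash
ls; mkdir -p pics
cat > h.py <<'E'
import numpy as np, cv2
from station import env, camrig, claw
def cloud(name):
    img,d=camrig.read_camera(name); i=camrig.camera_info(name); K=np.array(i["intrinsics"])
    v,u=np.mgrid[0:480,0:640]
    P=np.stack([(u-K[0,2])/K[0,0]*d,-(v-K[1,2])/K[1,1]*d,-d],-1)
    W=P@np.array(i["rotation"]).T+np.array(i["eye"]); W[d==0]=np.nan
    return img,d,W
def Rdown(a):  # tool z down, tool y (closing line) at world angle a
    y=np.array([np.cos(a),np.sin(a),0]); z=np.array([0,0,-1.]); return np.stack([np.cross(y,z),y,z],1)
E
python3 - <<'E'
from h import *
for n in("top","scene"):
    i=camrig.camera_info(n); print({k:np.round(np.array(v),3).tolist() if not isinstance(v,str) else v for k,v in i.items()})
    img,d,W=cloud(n); cv2.imwrite(f"pics/{n}1.png",img[:,:,::-1]); np.savez(f"{n}1.npz",img=img,W=W)
print(np.round(env.read_tcp_rot(),3),env.read_t())
E
```

```text
pics
station.py
{'intrinsics': [[528.06, 0.0, 321.542], [0.0, 528.06, 235.933], [0.0, 0.0, 1.0]], 'eye': [0.381, -0.053, 1.367], 'rotation': [[0.01, 0.991, -0.13], [-1.0, 0.009, -0.004], [-0.003, 0.13, 0.992]]}
{'intrinsics': [[460.298, 0.0, 326.535], [0.0, 460.298, 230.158], [0.0, 0.0, 1.0]], 'eye': [1.136, -0.776, 0.757], 'rotation': [[0.776, -0.361, 0.518], [0.631, 0.446, -0.635], [-0.001, 0.819, 0.573]]}
[[ 0.907  0.421 -0.001]
 [ 0.421 -0.907  0.001]
 [-0.    -0.002 -1.   ]] 0.1
```

View pics/top1.png

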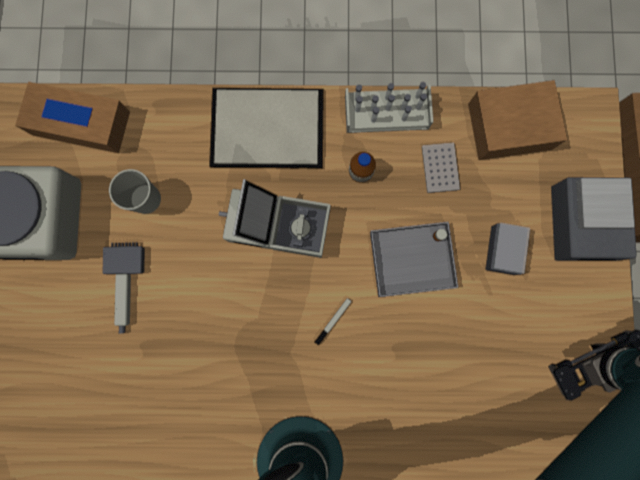

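View pics/scene1.png

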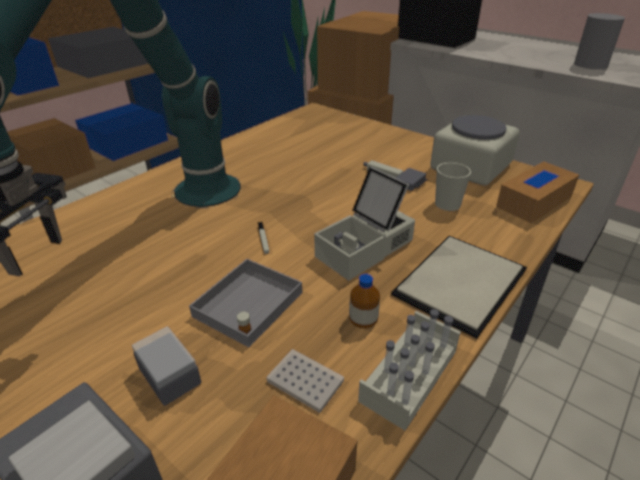

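The top view (up = world +x, left = +y) shows the unit's bay at about (300,225) with the open panel at (257,212). The tray is at (415,260) with the vial at (441,234), the bottle is at (363,165) and the pen at (333,320). I'll enlarge the unit and get depth.

Run:
```python
import numpy as np,cv2
z=np.load("top1.npz"); img,W=z["img"],z["W"]
c=img[165:270,210:345]; cv2.imwrite("pics/crop1.png",cv2.resize(c[:,:,::-1],None,fx=5.7,fy=5.7,interpolation=cv2.INTER_CUBIC))
h=W[...,2]
# rim/block pixels region
sub=np.zeros(h.shape,bool); sub[165:270,210:345]=1
for lo,hi in((.062,.068),(.068,.073),(.073,.079),(.079,.1),(.1,.15),(.15,.23)): print(lo,hi,(sub&(h>lo)&(h<hi)).sum())
m=sub&(h>.066)&(h<.080); P=W[m][:,:2].astype(np.float32); print("unit",cv2.minAreaRect(P*1000))
t=np.zeros(h.shape,bool); t[210:310,360:470]=1
m=t&(h>.022)&(h<.045); print("tray",cv2.minAreaRect((W[m][:,:2]*1000).astype(np.float32)))
print("tray floor",np.nanmedian(h[255:275,400:420]), "bench",np.nanmedian(h[340:380,380:450]))
for n,(u,v) in dict(vial=(441,232),bottle=(364,160),beaker=(130,190)).items(): print(n,W[v,u])
p=sub&(h>.1); print("panel pts",p.sum(),W[p].min(0),W[p].max(0)); np.savetxt("p.txt",W[p])
```

```text
0.062 0.068 136
0.068 0.073 526
0.073 0.079 583
0.079 0.1 339
0.1 0.15 769
0.15 0.23 1001
unit ((588.0482788085938, 66.64273071289062), (250.38587951660156, 130.76528930664062), 80.91167449951172)
tray ((501.5240173339844, -281.1246337890625), (170.33229064941406, 201.42987060546875), 7.071253776550293)
tray floor 0.003483058624848434 bench -0.00039836906012280515
vial [ 0.56637953 -0.34740445  0.05103585]
bottle [ 0.73128296 -0.14869528  0.12040637]
beaker [0.67238207 0.4506608  0.02649034]
panel pts 1770 [0.52770641 0.06926022 0.10003693] [0.66444216 0.15230597 0.20669535]
```

View pics/crop1.png

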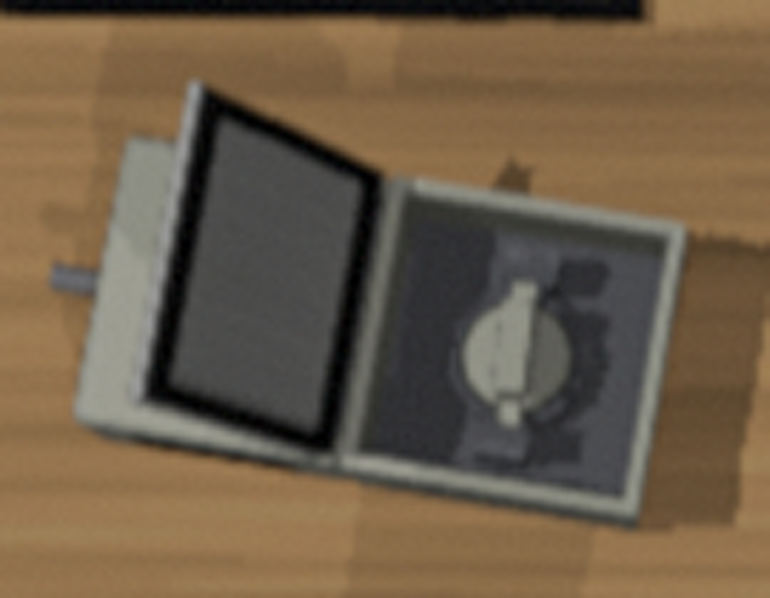

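The crop shows the bay rim corners at about (405,180), (685,225), (635,515) and (345,460). The filter bar runs (525,285)–(513,420), so it is nearly locked, and the panel leans open. Next I'll measure the bar and panel angles and cross-check with the scene camera.

```bash
cat >> h.py <<'E'
YAW=np.radians(80.91-90); B=np.array([0.588048,0.066643])-0.06*np.array([-np.sin(YAW),np.cos(YAW)])
Ru=np.array([[np.cos(YAW),-np.sin(YAW),0],[np.sin(YAW),np.cos(YAW),0],[0,0,1]])
def U(x,y,z): return Ru@np.array([x,y,z])+np.r_[B,0]      # unit -> world
def toU(W): return (W-np.r_[B,0])@Ru
E
python3 - <<'E'
from h import *
print("bay",B,YAW)
for n in("top","scene"):
    W=toU(np.load(n+"1.npz")["W"]); x,y,z=W[...,0],W[...,1],W[...,2]
    near=(abs(x)<.09)&(y>-.09)&(y<.22)
    for nm,s in(("-x rim",(x<-.055)&(abs(y)<.04)),("+x rim",(x>.055)&(abs(y)<.04)),("-y rim",(y<-.055)&(abs(x)<.04))):
        m=near&s&(abs(z-.074)<.005)
        if m.sum(): print(n,nm,m.sum(),W[m].min(0).round(4),W[m].max(0).round(4),"med",np.median(W[m],0).round(4))
    m=(abs(x)<.03)&(abs(y)<.03)&(z>.060)&(z<.078)
    if m.sum()>10: print(n,"bar",m.sum(),cv2.minAreaRect((W[m][:,:2]*1000).astype(np.float32)),W[m].mean(0))
    m=(abs(x)<.05)&(y>.06)&(y<.16)&(z>.095)&(z<.2)
    a=np.polyfit(z[m],y[m],1); print(n,"panel swing",np.pi/2+np.arctan(a[0]),"y at z=.082",np.polyval(a,.082),m.sum())
q=env.read_joint_positions()
Rt=env.read_tcp_rot()
print("tool y ang",np.arctan2(Rt[1,1],Rt[0,1]))
for k in range(-2,2):
  for th in(.74,1.3):
    s=env.inverse_kinematics(U(0,0,.047),Rdown(YAW+th+np.pi/2+np.pi*k)); print(k,th,None if s is None else np.round(s,2))
print({k:np.round(np.array(v),3).tolist() if not isinstance(v,str) else v for k,v in camrig.camera_info("wrist").items()})
E
```

```text
bay [0.57856886 0.00739652] -0.15865042900628462
top -x rim 82 [-0.0654 -0.04    0.0691] [-0.059   0.04    0.0787] med [-0.0626  0.0008  0.075 ]
top +x rim 79 [ 0.0582 -0.0388  0.0695] [0.0654 0.0396 0.0787] med [0.0612 0.0019 0.0748]
top -y rim 73 [-0.0389 -0.0652  0.0695] [ 0.0394 -0.0592  0.079 ] med [-0.003  -0.0623  0.0745]
top bar 96 ((-0.24853515625, -0.20442771911621094), (42.040000915527344, 14.094077110290527), 2.5815510749816895) [ 0.00024444 -0.00054243  0.07013895]
top panel swing 2.0671750453953326 y at z=.082 0.06770424434148643 1372
scene -x rim 63 [-0.0693 -0.0386  0.069 ] [-0.0584  0.0392  0.0754] med [-0.0625 -0.0008  0.0717]
scene +x rim 74 [ 0.0565 -0.0397  0.069 ] [0.0652 0.0386 0.0757] med [ 0.0612 -0.0018  0.0723]
scene -y rim 72 [-0.0385 -0.0713  0.0691] [ 0.0398 -0.0629  0.0749] med [ 0.0031 -0.0679  0.0726]
scene bar 88 ((-0.6780872344970703, -5.660408020019531), (40.86849594116211, 16.34490394592285), 3.6217079162597656) [ 0.0004515  -0.00698213  0.06664662]
scene panel swing 2.0451158717475866 y at z=.082 0.0670824007745638 1425
tool y ang -1.13606762882247
-2 0.74 [ 0.78  1.13 -1.34  1.84  1.18  1.25  1.21]
-2 1.3 [ 0.78  1.13 -1.34  1.84  1.18  1.25  1.77]
-1 0.74 [ 0.17  0.6  -0.31  1.88  0.27  0.71 -1.29]
-1 1.3 [ 0.26  0.62 -0.43  1.87  0.37  0.73 -0.81]
0 0.74 [ 0.78  1.13 -1.34  1.84  1.18  1.25  1.21]
0 1.3 [ 0.78  1.13 -1.34  1.84  1.18  1.25  1.77]
1 0.74 [ 0.17  0.6  -0.31  1.88  0.27  0.71 -1.29]
1 1.3 [ 0.26  0.62 -0.43  1.87  0.37  0.73 -0.81]
{'intrinsics': [[371.648, 0.0, 320.894], [0.0, 371.648, 240.379], [0.0, 0.0, 1.0]], 'T_tool_cam': [[0.001, 0.965, 0.261, 0.074], [1.0, -0.001, 0.0, 0.0], [0.0, 0.261, -0.965, -0.171], [0.0, 0.0, 0.0, 1.0]]}
```

```bash
cat >> h.py <<'E'
def wrist():
    p=np.array(env.read_ee_pos()); R=np.array(env.read_tcp_rot()); img,d=camrig.read_camera("wrist")
    i=camrig.camera_info("wrist"); K=np.array(i["intrinsics"]); T=np.array(i["T_tool_cam"])
    v,u=np.mgrid[0:480,0:640]; a=(u-K[0,2])/K[0,0]; b=(v-K[1,2])/K[1,1]; th=np.hypot(a,b)+1e-9
    s=np.tan(th)/th; P=np.stack([a*s*d,-b*s*d,-d],-1)@T[:3,:3].T+T[:3,3]
    W=P@R.T+p; W[d==0]=np.nan
    return img,W
E
python3 - <<'E'
from h import *
env.reach(U(0,0,.25),Rdown(YAW+.74-np.pi/2)); print(env.read_t(),env.read_ee_pos())
img,Ww=wrist(); cv2.imwrite("pics/w1.png",img[:,:,::-1]); W=toU(Ww); x,y,z=W[...,0],W[...,1],W[...,2]
near=(abs(x)<.09)&(y>-.09)&(y<.22)
for nm,s in(("-x rim",(x<-.05)&(abs(y)<.04)),("+x rim",(x>.05)&(abs(y)<.04)),("-y rim",(y<-.05)&(abs(x)<.04))):
    m=near&s&(abs(z-.074)<.006)
    if m.sum(): print(nm,m.sum(),W[m].min(0).round(4),W[m].max(0).round(4),"med",np.median(W[m],0).round(4))
m=(abs(x)<.03)&(abs(y)<.03)&(z>.062)&(z<.08)
print("bar",m.sum(),cv2.minAreaRect((W[m][:,:2]*1000).astype(np.float32)),np.median(W[m],0))
E
```

```text
2.4833 [0.57865369 0.0060626  0.24984008]
-x rim 649 [-0.0662 -0.0399  0.0681] [-0.0584  0.0398  0.0781] med [-0.0614  0.0013  0.0755]
+x rim 550 [ 0.0578 -0.04    0.0684] [0.0646 0.0397 0.0784] med [0.0613 0.0008 0.0759]
-y rim 677 [-0.04  -0.068  0.068] [ 0.04   -0.0605  0.078 ] med [ 0.0012 -0.0633  0.0755]
bar 660 ((-0.8098773956298828, -2.1391992568969727), (42.815467834472656, 14.891626358032227), 3.080015182495117) [ 7.10814357e-05 -1.62932881e-03  7.15910214e-02]
```

View pics/w1.png

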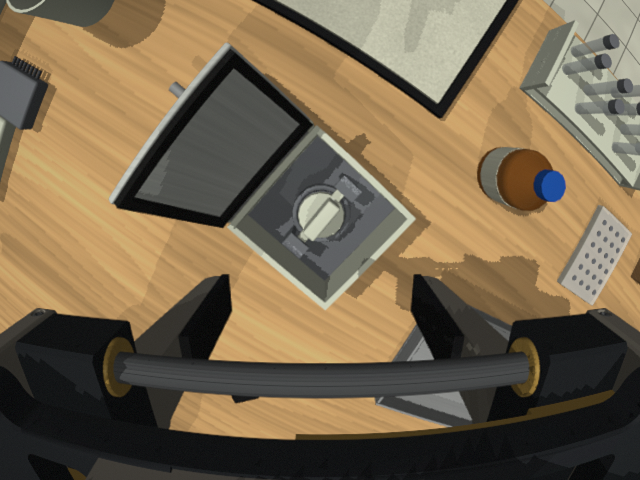

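The wrist view shows the bay centred at about (320,215) with the bar in its middle, and its points agree with the top view to 1–2 mm. I'll go in diagonally, where the open fingers fit, and close so the pads turn the bar.

```bash
sed -i 's/^YAW=/OFF=np.array([-.0003,-.001]); YAW=/; s/^Ru=/B=B+OFF; Ru=/' h.py
python3 - <<'E'
from h import *
R=Rdown(YAW+.74-np.pi/2)
env.movel(U(0,0,.095),R,rate=.2); print(env.read_wrist_force().round(1))
env.movel(U(0,0,.048),rate=.08); print(env.read_ee_pos(),U(0,0,.048),env.read_wrist_force().round(1))
claw.grasp(12); print(env.read_t(),env.read_gripper_width(),env.read_grasp_force(),env.read_wrist_force().round(1))
E
```

```text
[ 0.6 -0.1  0.7]
[0.57837298 0.00660095 0.04789944] [0.57826886 0.00639652 0.048     ] [1.3 0.3 0.6]
5.35 0.0140211390732097 11.99961394071579 [ 0.2  0.6 -0.2]
```

The width is 14.0 mm, so the bar is aligned and gripped. Now turn, lift and place.

Run:
```python
from h import *
claw.grasp(25)
for th in(1.0,1.3): env.movel(U(0,0,.048),Rdown(YAW+th-np.pi/2),rate=.1); print(env.read_t(),env.read_wrist_force().round(1),env.read_moment().round(2))
env.movel(U(0,0,.075),rate=.1); print(env.read_wrist_force().round(1),env.read_gripper_width())
env.movel(U(0,0,.19),rate=.2); print(env.read_t(),env.read_wrist_force().round(1),env.read_gripper_width(),env.read_ee_pos())
```

```text
5.975 [ 0.3 -0.5 -0.1] [-0.   -0.12 -0.05]
6.425 [-0.2 -0.3 -0.1] [ 0.09 -0.13  0.  ]
[-0.8  0.1 -0.6] 0.014072467727536946
7.5667 [ 0.4  0.4 -1.2] 0.013834520124947899 [0.57734874 0.0060562  0.18875376]
```

Run:
```python
from h import *
t=np.radians(7.07); c=np.array([.5015,-.2811])+np.array([[np.cos(t),-np.sin(t)],[np.sin(t),np.cos(t)]])@np.array([-.01,.03])
env.movel(np.r_[c,.15],Rdown(t),rate=.25); print(env.read_t(),env.read_wrist_force().round(1))
env.movel(np.r_[c,.06],rate=.2); env.movel(np.r_[c,.0385],rate=.06)
print(env.read_ee_pos(),env.read_wrist_force().round(1)); claw.release(); env.pause(.1)
env.movel(np.r_[c,.12],rate=.2); print(env.read_t(),c)
env.movel(np.r_[c+[0,.0],.30],rate=.3); 
img,W=wrist(); cv2.imwrite("pics/w2.png",img[:,:,::-1]); 
L=(W-np.r_[.5015,-.2811,0])@np.array([[np.cos(t),-np.sin(t),0],[np.sin(t),np.cos(t),0],[0,0,1]])
m=(abs(L[...,0])<.08)&(abs(L[...,1]-.01)<.08)&(L[...,2]>.053)&(L[...,2]<.07); print(m.sum(),np.median(L[m],0),L[m].min(0),L[m].max(0))
```

```text
8.825 [-0.2  0.7 -1.2]
[ 0.48776198 -0.25243679  0.03827902] [ 0.3  0.4 -0.1]
11.8 [ 0.48788358 -0.25255892]
540 [-0.00767058  0.02577072  0.06054162] [-0.01550332 -0.06998422  0.05311727] [0.06328194 0.05049223 0.06293793]
```

View pics/w2.png

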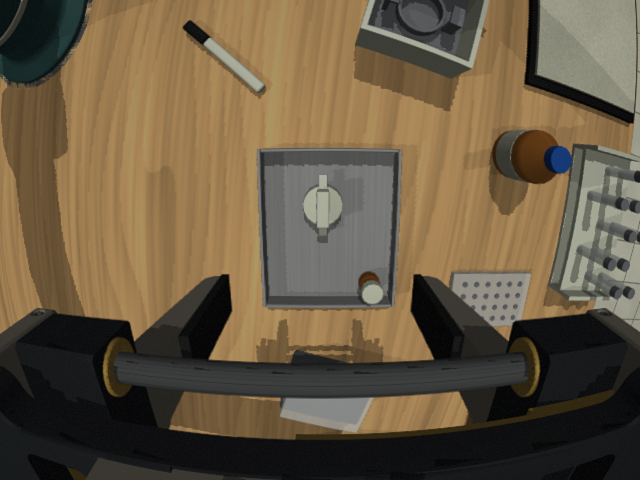

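The filter stands upright in the tray at (322,205), bar top at 60 mm, vial untouched. Now I'll shut the panel with closed fingers from behind.

Run:
```python
from h import *
R=Rdown(YAW); claw.grasp(10)
env.movel(U(0,.172,.29),R,rate=.35)
env.movel(U(0,.172,.165),rate=.25); print(env.read_t(),env.read_wrist_force().round(1))
r=.118
def c(a,dz=0): return U(0,.069-r*np.cos(a)+.006*np.sin(a)+.011*np.sin(a),.082+r*np.sin(a)+.006*np.cos(a)+dz)
for a in(2.0,1.75,1.5,1.25,1.0,.75,.5,.25,.1):
    env.movel(c(a),rate=.12); print(a,round(env.read_t(),2),env.read_wrist_force().round(1))
env.movel(c(0,-.002),rate=.06); print(env.read_t(),env.read_wrist_force().round(1)); env.pause(.15)
env.movel(U(0,-.05,.15),rate=.2)
env.movel(U(-.0,0,.26),Rdown(YAW+np.pi/2-.3),rate=.25); claw.release()
img,Ww=wrist(); cv2.imwrite("pics/w3.png",img[:,:,::-1]); W=toU(Ww); np.save("w3.npy",W); x,y,z=W[...,0],W[...,1],W[...,2]
m=(abs(x)<.035)&(abs(y)<.035)&(z>.112)&(z<.13)
print("wing",m.sum(),cv2.minAreaRect((W[m][:,:2]*1000).astype(np.float32)),np.median(W[m],0))
for yy in(-.055,.05):
    m=(abs(x)<.06)&(abs(y-yy)<.008)&(z>.06); print(yy,np.median(z[m]))
print(env.read_t())
```

```text
16.0083 [0.8 0.2 1.3]
2.0 16.52 [ 0.1 -0.6  0.2]
1.75 16.92 [ 0.  -0.1 -0.9]
1.5 17.31 [-0.7  0.1  0. ]
1.25 17.71 [ 0.4  0.5 -0.4]
1.0 18.12 [-0.4  0.1  0.3]
0.75 18.52 [-0.3  0.7 -0.1]
0.5 18.93 [0.2 0.5 1. ]
0.25 19.34 [-0.4 -0.1  0.4]
0.1 19.64 [-1.2 -0.2  0.1]
20.025 [ 1.  -0.1  4. ]
wing 662 ((-0.5204105377197266, -1.2948112487792969), (12.668785095214844, 40.42838668823242), 80.17149353027344) [-0.0022443  -0.00078202  0.12177659]
-0.055 0.37223379566982684
0.05 0.3616506655460696
23.4833
```

View pics/w3.png

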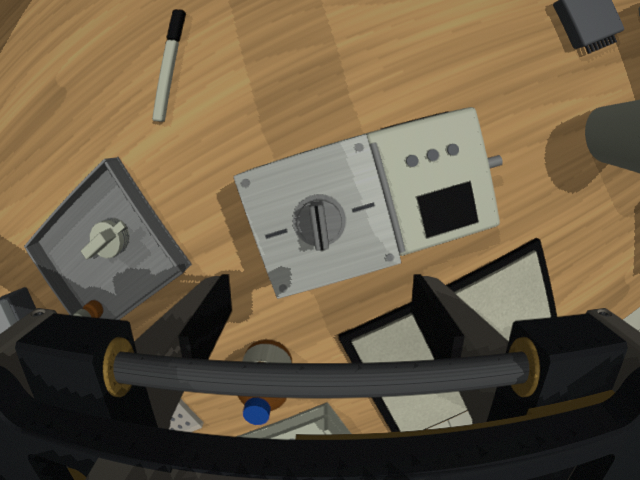

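The panel is shut, with the fastener at about (318,222), its wing roughly along unit x and the dashes at (276,233) and (362,207). I'll check the panel tilt, then grip, turn and press.

Run:
```python
from h import *
W=np.load("w3.npy"); x,y,z=W[...,0],W[...,1],W[...,2]
m=(abs(x)<.058)&(abs(y)<.058)&(np.hypot(x,y)>.03)&(z>.07)&(z<.11); a=np.polyfit(y[m],z[m],1); print("tilt",-a[0],"z",a[1],m.sum())
q=.171
env.movel(U(-.0003,-.0005,.135),Rdown(YAW+np.pi/2-q),rate=.25)
env.movel(U(-.0003,-.0005,.100),rate=.1); print(env.read_ee_pos(),env.read_wrist_force().round(1))
claw.grasp(20); print(env.read_t(),env.read_gripper_width(),env.read_grasp_force(),env.read_wrist_force().round(1),env.read_moment().round(2))
```

```text
tilt -0.0008727094140190311 z 0.08893551240224268 11404
[0.57765367 0.0061075  0.09960271] [-0.1 -0.3 -0.1]
25.8167 0.012029629302107624 19.99600499868393 [-1.6 -4.   1.5] [-0.72  0.28  0.08]
```

Run:
```python
from h import *
claw.grasp(30)
for th in(1.1,.75,.4,0): env.movel(U(-.0003,-.0005,.100),Rdown(YAW+th),rate=.1); print(round(env.read_t(),2),env.read_wrist_force().round(1),env.read_moment().round(2),env.read_gripper_width())
env.pause(.4)
for zz in(.096,.093,.091,.089,.087):
    env.movel(U(-.0003,-.0005,zz),rate=.03); env.pause(.2); print(zz,round(env.read_t(),2),env.read_ee_pos().round(4),env.read_wrist_force().round(1),env.read_gripper_width())
    if env.read_wrist_force()[2]>16: break
R=env.read_tcp_rot(); print(np.arctan2(R[1,1],R[0,1])-YAW)
```

```text
26.48 [-1.2 -4.5  2.2] [-1.14  0.31 -0.06] 0.011904849777825348
26.98 [-2.3 -5.3  1.6] [-1.16  0.34 -0.05] 0.01167697141941806
27.48 [-2.9 -5.4  2.9] [-1.24  0.46 -0.06] 0.011928799463185686
28.03 [-2.8 -5.2  2.7] [-1.27  0.56 -0.11] 0.011990560856720017
0.096 28.92 [0.5775 0.0045 0.0961] [-3.  -6.2  5. ] 0.011632065133135038
0.093 29.37 [0.5776 0.0044 0.0936] [-5.  -7.1  8. ] 0.011653474266031234
0.091 29.82 [0.5779 0.0043 0.0926] [-6.3 -7.1 14.9] 0.012126543216399702
0.089 30.27 [0.5783 0.0041 0.0916] [-7.6 -8.3 21.9] 0.011380967567320082
-0.001164423329167441
```

Run:
```python
from h import *
img,Ww=wrist(); cv2.imwrite("pics/w4.png",img[:,:,::-1]); W=toU(Ww); x,y,z=W[...,0],W[...,1],W[...,2]
m=(abs(x)<.058)&(abs(y)<.058)&(np.hypot(x,y)>.045)&(z>.07)&(z<.095)
A=np.c_[x[m],y[m],np.ones(m.sum())]; print(np.linalg.lstsq(A,z[m],rcond=None)[0],m.sum(),np.median(z[m]))
m=(abs(x)<.058)&(y>.075)&(y<.17)&(z>.06)&(z<.08); print("block .072:",np.median(z[m]),m.sum())
print(env.read_t(),env.read_wrist_force().round(1),env.read_joint_velocities().round(3),env.read_grasp_force())
```

```text
[0.00025821 0.00280178 0.08274463] 16151 0.08281262273189055
block .072: 0.07329959051280935 30418
30.3167 [-7.4 -8.4 22. ] [-0.001  0.001  0.001  0.001  0.001 -0.001 -0.001] 30.023746490478516
```

View pics/w4.png

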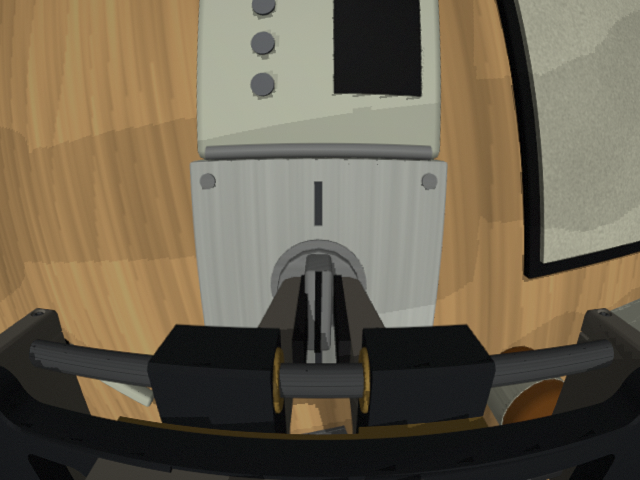

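The panel surface dropped from 88.9 to 82.8 mm, so it is fully down. The slot at (318,300) lines up with the dash at (318,203). The arm holds 22 N of push and is still, so I'm handing in.

```bash
python3 -c "
from station import env, camrig, claw
print(env.finish_job())"
```

```text
the job is handed in; nothing more can be done
None
```

The job is handed in at about 30 s, though the verdict was not shown: the filter stands upright in the tray, and the panel is shut, its fastener lined up with the marks and held fully down with about 22 N.

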